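# Hold the tablet pen on the calibration dot

## Robot

A 6-joint arm with a two-finger parallel gripper is mounted at the origin on the work surface; the furniture and walls round the work are solid. World frame = base frame: x ahead of the robot, y to its left, z up, the work surface at z = 0. Lengths are in m, angles in rad, forces in N, time in s.
With the tool pointing down it reaches from about 0.325 to 0.775 m from the base axis. Payload 5.5 kg.
Tool frame: the origin (TCP) lies midway between the tips of the shut fingers; the grasp point (between the pads) lies env.grasp_offset behind it (env.grasp_offset is the distance from the TCP to the grasp point, in m); z points along the fingers, y is the direction in which the jaws open and shut (so a half turn about z gives the same grasp; the last joint's range is limited). The gripper opens to 88 mm and grips with 3 to 60 N. Pads are 20 mm wide; open, the fingers measure 115 mm over their backs; the gripper's body (75 mm by 178 mm) begins 61 mm behind the grasp point.
Start: joints at [-1.325, 0.091, 1.231, -0, 1.82, -0.057], TCP at [0.179, -0.573, 0.2] pointing down, gripper open.
Joint ranges: [-2.87, 2.87], [-0.86, 2.18], [0.17, 2.46], [-1.51, 4.65], [0.06, 2.69], [-2.65, 2.65]. Speed limits (rad/s): [2.57, 2.57, 3.01, 3.14, 3.14, 3.14].

## Interface

Orientations are given as a unit quaternion [x, y, z, w].
In Python, from station import env gives the robot as it stands.
- The arm moves only by the tool play_rows, never from a script. Its argument "rows" is a list of rows, each an object of numbers: "tx", "ty", "tz": the shift along the tool's x, y, z in m; "wx", "wy", "wz": the turn, a rotation vector about the tool's x, y, z in rad; "gripper": the opening, from -1 (shut) to 1 (fully open), so that 0 is half open. A call has exactly 10 rows; each row shifts and turns the commanded pose from where the row before left it, along the tool's axes as they then stand; what a row does not reach is not made up. A row lasts 1/8 s, in which the tool goes at most 62.5 mm and 10.7 degrees, less where a joint would pass 70% of its speed; a pose out of reach is approached as far as the arm can. A call with a gripper value outside its range is refused whole. The fingers move at their own pace and stop on an object; "squeeze" is the grip in N (left out, the last holds). Time passes only in rows, so rows that do not move let the fingers close, or fill a call up. It gives the time, the measured TCP pose, the force and the opening at its end, in the units of the state.
- env.observe(): the state, without advancing time (a new reading comes with each control period).
- env.get_image(name): name is "scene" or "top" or "wrist"; returns (picture, depth): 400x640x3 uint8, red, green, blue; 400x640 float32, m along the optical axis (not along the pixel's ray), 0 where there is no reading.
- env.camera_params(name): a dict with "K" (3x3 intrinsics, pixels), "R" (3x3) and "t" (3): a world point X has camera coordinates R X + t; the wrist camera has in their place "mount" (4x4, takes a point from camera to tool coordinates, whose origin is the TCP and whose axes are the flange's). Camera axes: x right, y down, z forward; pixel columns grow to the right and rows downward; lengths in m; the calibration is good to about 2 mm. The wrist camera is an equidistant fisheye: a pixel r from the principal point sees the ray r / f radians off the axis. A picture is of the moment at which its call begins: read the wrist's pose just before it. camera_params takes no time and is no camera call.
- env.sign_off(): hands the job in, once; it reports no verdict.
The state is a dict: "clock": time; "joint_pos": joint angles; "joint_velocities": joint speeds; "joint_torque": joint torques, N m; "ee_pos": TCP position; "ee_rot": TCP orientation; "force": force on the tool from outside, world axes, zero at the start; "torque": the same for the moment, N m; "finger_gap": opening from 0.0 (shut) to 1.0 (fully open).
Only numpy, scipy, OpenCV 4.12 (cv2) and the standard library are available. Lean on these libraries where they do the work, as an engineer would, in place of code of your own. Each camera call takes 0.05 s, during which the arm holds its last target.

## Task

Calibrate the drawing tablet: take the pen out of its stand, gripping its barrel gently (never more than 30 N), and hold its nib on the red dot on the sloping screen, with the pen square to the screen and pressing lightly, about 3 N and never more than 10 N. Finish while still holding the pen there, nib pressed on the dot; do not let go. Leave the other things on the desk undisturbed.

Things in the scene. Friction and masses are not known exactly. Their poses are not given: they have to be found in the camera images.
- grip (a point): Loose tablet pen: round white barrel 13 mm in diameter, 150 mm long from nib tip to blue tail cap, about 50 g; it starts upright, nib down, in the stand. This point is on the pen's axis, 108 mm from the nib tip and 42 mm from the tail end, in the middle of the part to grip (bare barrel from 61 to 145 mm from the tip). z axis runs along the pen from nib to tail. A blue collar 21 mm in diameter, 55 to 61 mm from the tip, rests on the mouth of the stand.
- nib_tip (a point): Tip of the pen's black nib, 3 mm wide at its end; z axis as the pen's. The nib is sprung: it slides into the barrel along the pen's axis by at most 10 mm, at 500 N/m with no preload (3 N at 6 mm), and then is rigid. This point moves with the nib.
- socket (a point): Centre of the mouth of the pen stand's socket, 65 mm above the desk. The stand is fixed: round black foot 60 mm in diameter and 8 mm high with an upright square column 30x30 mm, 65 mm high, and a vertical socket 14 mm in diameter. The pen stands 55 mm deep in it; lift it straight up by at least 60 mm to clear it.
- tablet: Fixed grey drawing tablet, slab 140 (along its slope) x 200 x 10 mm with a pale screen 112x152 mm. Origin on the desk under the middle of the slab; z up, y along the slab's level long side. The screen slopes 18 degrees, rising along +x: its near edge is low, its far edge about 60 mm high. The screen is rigid.
- dot_centre (a point): Centre of the red calibration dot (16 mm in diameter, thin dark rim to 20 mm) on the screen's surface; drawn on, not raised. z axis is the outward normal of the sloping screen (18 degrees off vertical, leaning to the tablet's -x), y axis is the tablet's y.
- card_holder: Bystander, loose, to be left alone: gilt card holder, 46x100x60 mm; origin at the centre of its underside.
- stone_finial: Bystander, loose, to be left alone: pale stone cone ornament on a black block, 90x89x178 mm; origin at the centre of its underside.
- sticky_pad: Bystander, loose, to be left alone: yellow note pad, 76x76x12 mm; origin at the centre of its underside.
- eraser: Bystander, loose, to be left alone: blue and white eraser, 21x45x12 mm; origin at the centre of its underside.
- usb_stick: Bystander, loose, to be left alone: black memory stick, 18x50x8 mm; origin at the centre of its underside.
- notebook: Bystander, loose, to be left alone: small dark leather notebook, 155x113x17 mm; origin at the centre of its underside.
Things that resemble listed ones, but are neither listed nor needed, are in the scene too. There is more than one size of the part that bears grip; the job needs the smaller. What is shaped like the part that bears socket but turquoise is not meant.

How it is judged:
By the outcome, as a careful person would: the job done as asked, in the order asked, and still so for the second after the job is handed in, while the arm keeps its last pose, push and grip.
It also fails if it takes over 40 s, if anything falls off the work surface, if the arm or the gripper's body presses on something with over 40 N, if the wrist force passes 120 N, or if a joint passes its speed limit or range.

## Working session

There is one attempt and no reset: what is moved stays moved. The work goes in short steps, Python scripts to look and compute and a tool call to move; the robot and the scene stay as the last step left them, time stands still between calls to the robot, and variables do not carry over. Pictures are saved under pics/ and viewed, and the job is handed in when it is done.

Besides the shell and the picture viewer there is one more tool, called by a JSON object that holds its "method" and its "body", one argument or row to a line. play_rows: Moves the arm, as the interface text tells. Its arguments: {"type":"object","properties":{"rows":{"type":"array","items":{"type":"object","properties":{"tx":{"type":"number"},"ty":{"type":"number"},"tz":{"type":"number"},"wx":{"type":"number"},"wy":{"type":"number"},"wz":{"type":"number"},"gripper":{"type":"number"}}}},"squeeze":{"type":"number"}},"required":["rows"]}

```bash
mkdir -p pics; ls; python3 - <<'E'
from station import env
import cv2,numpy as np
s=env.observe();print({k:np.round(v,4) for k,v in s.items()});print(env.grasp_offset)
for n in ["scene","top","wrist"]:
    p=env.camera_params(n);print(n,{k:np.round(v,4).tolist() for k,v in p.items()})
for n in ["scene","top","wrist"]:
    s=env.observe();im,d=env.get_image(n);cv2.imwrite(f"pics/{n}0.png",im[:,:,::-1]);np.savez(f"{n}0.npz",im=im,d=d,p=s["ee_pos"],q=s["ee_rot"])
E
```

```text
pics
{'clock': np.float64(0.0), 'joint_pos': array([-1.3247,  0.0919,  1.2318,  0.    ,  1.8198, -0.0567]), 'joint_velocities': array([-0.0003,  0.0001,  0.0002, -0.001 , -0.0004,  0.0014]), 'joint_torque': array([ 7.00000e-04, -4.46455e+01, -4.06444e+01,  6.97000e-02,
        2.94000e-02, -1.00000e-04]), 'ee_pos': array([ 0.1788, -0.5724,  0.1984]), 'ee_rot': array([ 9.886e-01,  1.508e-01, -1.000e-04, -9.000e-04]), 'force': array([-0.2997,  0.3126,  0.217 ]), 'torque': array([-0.038 ,  0.0156, -0.0183]), 'finger_gap': np.float64(0.9983)}
0.0187
scene {'K': [[370.2141, 0.0, 320.5583], [0.0, 370.2141, 202.1822], [0.0, 0.0, 1.0]], 'R': [[-0.8171, -0.576, 0.0237], [-0.295, 0.3826, -0.8755], [0.4952, -0.7224, -0.4826]], 't': [0.3994, 0.3003, 0.6834]}
top {'K': [[370.4507, 0.0, 315.5997], [0.0, 370.4507, 199.9558], [0.0, 0.0, 1.0]], 'R': [[-0.0194, -0.9998, 0.0055], [-0.9855, 0.0182, -0.1689], [0.1687, -0.0087, -0.9856]], 't': [-0.113, 0.5669, 1.1226]}
wrist {'K': [[309.7069, 0.0, 322.554], [0.0, 309.7069, 196.4944], [0.0, 0.0, 1.0]], 'mount': [[0.0006, -0.964, -0.2659, 0.0731], [1.0, 0.0006, -0.0001, 0.0], [0.0002, -0.2659, 0.964, -0.1848], [0.0, 0.0, 0.0, 1.0]]}
```

View pics/scene0.png

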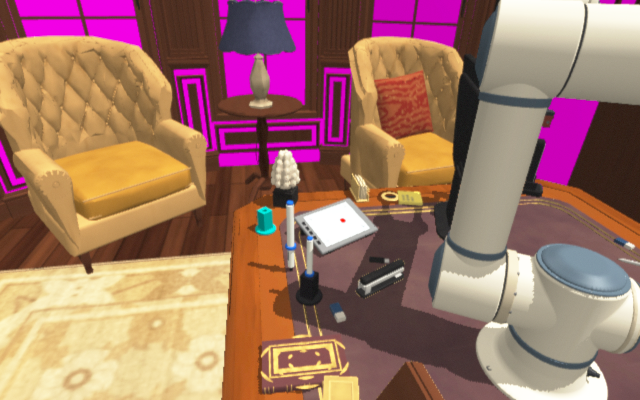

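View pics/top0.png

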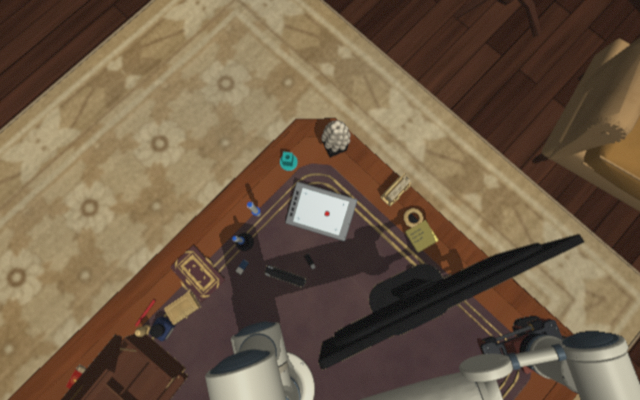

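View pics/wrist0.png

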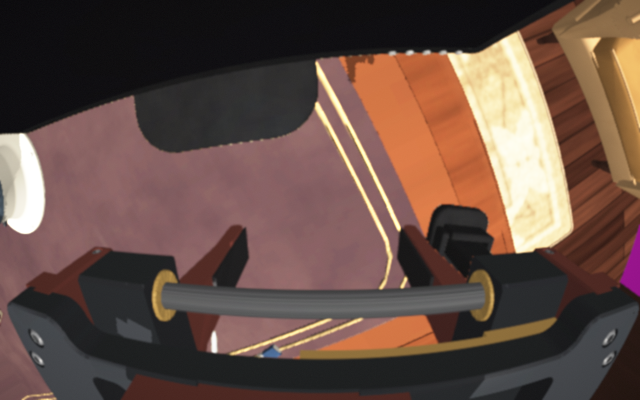

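```bash
cat > h.py <<'E'
import numpy as np,cv2
from station import env
from scipy.spatial.transform import Rotation as Rot
def cam(n):
    p=env.camera_params(n);return np.array(p["K"]),np.array(p["R"]),np.array(p["t"])
def ray(n,u,v):
    K,R,t=cam(n);d=R.T@np.linalg.inv(K)@np.array([u,v,1.]);return -R.T@t,d
def onz(n,u,v,z):
    o,d=ray(n,u,v);return o+d*(z-o[2])/d[2]
def dep(n,u,v,D):
    o,d=ray(n,u,v);return o+d*D
def proj(n,X):
    K,R,t=cam(n);c=K@(R@np.asarray(X)+t);return c[:2]/c[2]
def two(n1,p1,n2,p2):
    o1,d1=ray(n1,*p1);o2,d2=ray(n2,*p2)
    A=np.c_[d1,-d2];s=np.linalg.lstsq(A,o2-o1,rcond=None)[0]
    a=o1+d1*s[0];b=o2+d2*s[1];return (a+b)/2,np.linalg.norm(a-b)
E
python3 - <<'E'
import numpy as np,cv2
a=np.load('scene0.npz')['im'][180:330,230:430,::-1];cv2.imwrite('pics/c1.png',cv2.resize(a,None,fx=4,fy=4,interpolation=cv2.INTER_CUBIC))
a=np.load('top0.npz')['im'][120:290,215:415,::-1];cv2.imwrite('pics/c2.png',cv2.resize(a,None,fx=3.5,fy=3.5,interpolation=cv2.INTER_CUBIC))
E
```

```text
(no output)
```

View pics/c1.png

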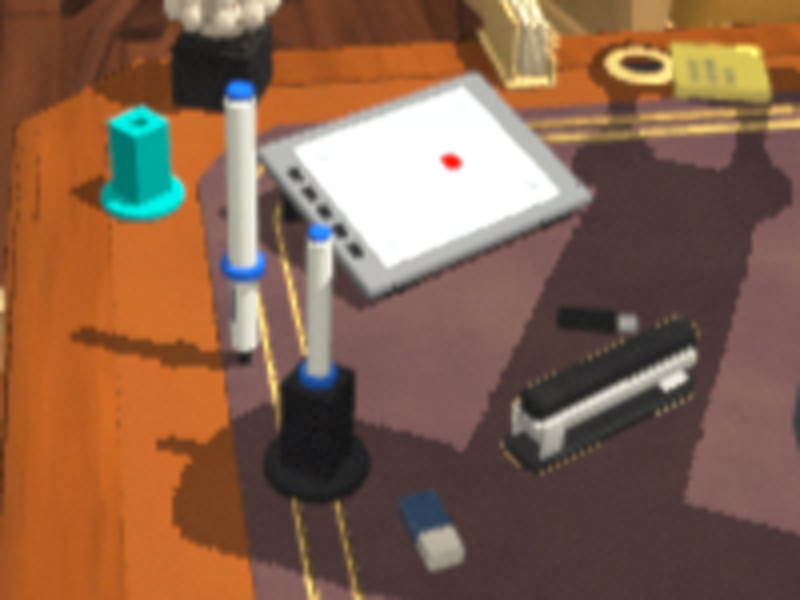

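View pics/c2.png

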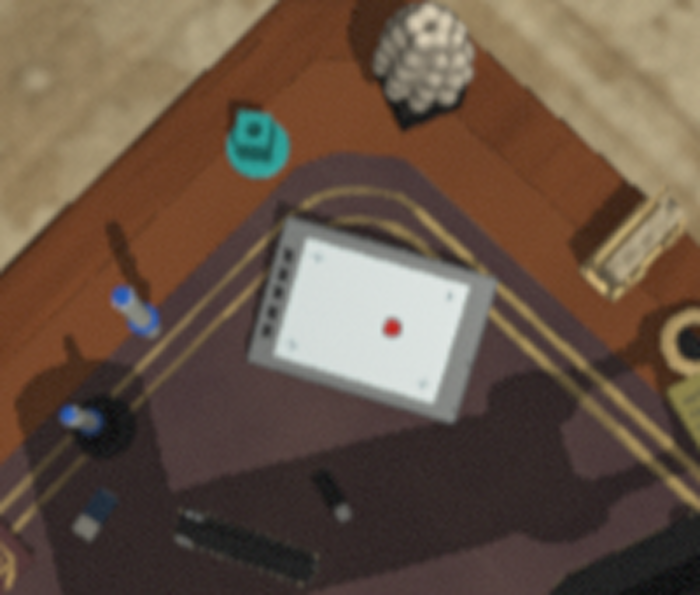

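```bash
python3 - <<'E'
from h import *
np.set_printoptions(precision=4,suppress=True)
S=np.load('scene0.npz');T=np.load('top0.npz')
def blobs(im,n,lo,hi,roi):
    x0,y0,x1,y1=roi
    h=cv2.cvtColor(im,cv2.COLOR_RGB2HSV)[y0:y1,x0:x1];m=cv2.inRange(h,lo,hi)
    k,l,st,c=cv2.connectedComponentsWithStats(m)
    for i in range(1,k):
        if st[i,4]>2: print(n,c[i]+[x0,y0],st[i,:4]+[x0,y0,0,0],st[i,4])
print('blue');blobs(S['im'],'scene',(105,130,80),(125,255,255),(280,190,340,300))
blobs(T['im'],'top',(105,110,60),(125,255,255),(225,190,270,260))
print('red');
for n,A,r in(('scene',S,(320,200,370,240)),('top',T,(300,190,350,230))):
    blobs(A['im'],n,(0,120,80),(8,255,255),r);blobs(A['im'],n,(170,120,80),(180,255,255),r)
    if n=='top':
        pass
E
```

```text
blue
scene [289.3939 201.8485] [286 200   8   5] 33
scene [309.3889 237.6667] [307 236   6   4] 18
scene [290.5128 247.0256] [285 243  11   7] 39
scene [309.125  274.2188] [305 271  10   6] 32
top [249.3529 204.    ] [247 202   5   5] 17
top [257.     211.8235] [253 208   7   7] 17
top [233.7143 237.5   ] [232 236   4   4] 14
top [242.     240.4286] [239 237   6   7] 14
red
scene [360. 207.] [359 207   3   1] 3
scene [342.3636 220.0909] [341 219   4   3] 11
top [326.5 213.2] [325 212   4   3] 10
```

```bash
python3 - <<'E'
from h import *
np.set_printoptions(precision=4,suppress=True)
S=np.load('scene0.npz');T=np.load('top0.npz')
print('cap',two('scene',(309.4,237.7),'top',(233.7,237.5)),onz('scene',309.4,237.7,.158),onz('top',233.7,237.5,.159))
print('collar',two('scene',(309.1,274.2),'top',(242,240.4)),onz('scene',309.1,274.2,.068),onz('top',242,240.4,.069))
print('bigcap',two('scene',(289.4,201.8),'top',(249.4,204)))
print('bigcollar',two('scene',(290.5,247),'top',(257,211.8)))
print('dot',two('scene',(342.4,220.1),'top',(326.5,213.2)))
# tablet plane from depth of screen
for n,A,r in(('scene',S,(310,200,370,245)),('top',T,(290,185,355,235))):
    x0,y0,x1,y1=r
    im=A['im'][y0:y1,x0:x1].astype(int);m=(im.min(2)>150)&(im.max(2)-im.min(2)<30)
    m=cv2.erode(m.astype('uint8'),np.ones((3,3)));v,u=np.nonzero(m)
    P=np.array([dep(n,a+x0,b+y0,A['d'][b+y0,a+x0]) for a,b in zip(u,v) if A['d'][b+y0,a+x0]>0])
    c=np.median(P,0);
    for _ in range(5):
        nn=np.linalg.svd(P-c,full_matrices=False)[2][2];nn*=np.sign(nn[2]);res=(P-c)@nn;P=P[abs(res)<max(.004,2*res.std())];c=P.mean(0)
    print(n,len(P),c,nn,np.degrees(np.arccos(nn[2])),res.std(),'az',np.degrees(np.arctan2(-nn[1],-nn[0])))
    u0=(342.4,220.1) if n=='scene' else (326.5,213.2)
    o,d=ray(n,*u0);print('dot on plane',o+d*((c-o)@nn/(d@nn)))
    # min rect of screen
    if n=='top':
        M=((im.min(2)>110)&(im.max(2)-im.min(2)<60)).astype('uint8')
        cs=max(cv2.findContours(M,0,2)[0],key=cv2.contourArea);b=cv2.boxPoints(cv2.minAreaRect(cs))+[x0,y0];print(b)
E
```

```text
cap (array([0.4435, 0.1093, 0.1594]), np.float64(0.0007694316859625476)) [0.445  0.1077 0.158 ] [0.4431 0.1091 0.159 ]
collar (array([0.4431, 0.1056, 0.0622]), np.float64(0.005267285314092119)) [0.4416 0.112  0.068 ] [0.4404 0.1029 0.069 ]
bigcap (array([0.5333, 0.0613, 0.1908]), np.float64(0.002171938627753395))
bigcollar (array([0.5306, 0.0599, 0.0693]), np.float64(0.0072885297705402845))
dot (array([ 0.5241, -0.1569,  0.0403]), np.float64(0.00255408072545022))
scene 1809 [ 0.5277 -0.1396  0.038 ] [-0.2946  0.0942  0.951 ] 18.01759814806121 0.0013286663943567025 az -17.734474369630234
dot on plane [ 0.5261 -0.1578  0.0393]Traceback (most recent call last):
  File "<stdin>", line 14, in <module>
  File "h.py", line 11, in dep
    o,d=ray(n,u,v);return o+d*D
        ~~~^^^^^^^
  File "h.py", line 7, in ray
    K,R,t=cam(n);d=R.T@np.linalg.inv(K)@np.array([u,v,1.]);return -R.T@t,d
          ~~~^^^
  File "h.py", line 5, in cam
    p=env.camera_params(n);return np.array(p["K"]),np.array(p["R"]),np.array(p["t"])
ValueError: time passes only in moves, steps and waits
```

```bash
sed -i 's/^def cam(n):/import functools\n@functools.lru_cache(None)\ndef cam(n):/' h.py
cat > hm.py <<'E'
from h import *
np.set_printoptions(precision=3,suppress=True)
T=np.load('top0.npz')
K,R,t=cam('top')
v,u=np.mgrid[0:400,0:640]
D=T['d'];d=(np.linalg.inv(K)@np.stack([u,v,np.ones_like(u)]).reshape(3,-1))*D.reshape(-1)
P=(R.T@(d-t[:,None])).T.reshape(400,640,3)
z=P[...,2].copy();z[D==0]=-1
vis=np.uint8(np.clip(z/0.8,0,1)*255)
c=cv2.applyColorMap(vis,cv2.COLORMAP_JET)
for x in np.arange(-.2,1,.1):
    for y in np.arange(-.8,.8,.1):
        p=proj('top',[x,y,0]).astype(int)
        if 0<=p[0]<640 and 0<=p[1]<400: cv2.circle(c,tuple(p.tolist()),1,(255,255,255),-1)
cv2.imwrite('pics/hm.png',c)
def at(u,v): print((u,v),P[v,u])
for p in [(330,355),(340,345),(400,318),(450,297),(500,275),(550,253),(580,238),(405,285),(380,295),(240,370),(260,370),(490,370),(600,350),(540,360),(510,340),(450,390),(335,140),(395,188)]: at(*p)
E
python3 hm.py
```

```text
(330, 355) [ 0.191 -0.142  0.444]
(340, 345) [ 0.197 -0.166  0.383]
(400, 318) [ 0.253 -0.289  0.415]
(450, 297) [ 0.296 -0.384  0.444]
(500, 275) [ 0.337 -0.488  0.445]
(550, 253) [ 0.379 -0.595  0.444]
(580, 238) [ 0.408 -0.66   0.445]
(405, 285) [ 0.299 -0.383  0.08 ]
(380, 295) [ 0.266 -0.32   0.012]
(240, 370) [0.206 0.004 0.589]
(260, 370) [ 0.201 -0.025  0.575]
(490, 370) [ 0.193 -0.393  0.573]
(600, 350) [ 0.23  -0.543  0.617]
(540, 360) [ 0.204 -0.481  0.564]
(510, 340) [ 0.192 -0.544  0.347]
(450, 390) [ 0.367 -0.114  1.203]
(335, 140) [ 0.731 -0.185  0.138]
(395, 188) [ 0.597 -0.375  0.058]
```

View pics/hm.png

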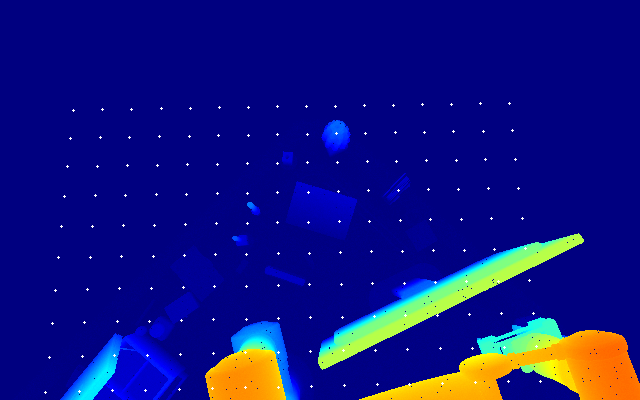

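{"method": "play_rows", "body": {
  "rows": [
    {"tz":-0.03,"gripper":0},
    {"tz":-0.04,"ty":-0.02},
    {"tz":-0.04,"ty":-0.02},
    {"tz":-0.04,"ty":-0.02},
    {"tz":-0.04,"ty":-0.02},
    {"tz":-0.04,"ty":-0.02},
    {"tz":-0.04,"ty":-0.02},
    {"tz":-0.04,"ty":-0.02},
    {},
    {}
  ]
}}

```text
schema error: expected keys tx, ty, tz, wx, wy, wz, gripper
```

{"method": "play_rows", "body": {
  "rows": [
    {"tx":0,"ty":0,"tz":-0.03,"wx":0,"wy":0,"wz":0,"gripper":0},
    {"tx":0,"ty":-0.02,"tz":-0.04,"wx":0,"wy":0,"wz":0,"gripper":0},
    {"tx":0,"ty":-0.02,"tz":-0.04,"wx":0,"wy":0,"wz":0,"gripper":0},
    {"tx":0,"ty":-0.02,"tz":-0.04,"wx":0,"wy":0,"wz":0,"gripper":0},
    {"tx":0,"ty":-0.02,"tz":-0.04,"wx":0,"wy":0,"wz":0,"gripper":0},
    {"tx":0,"ty":-0.02,"tz":-0.04,"wx":0,"wy":0,"wz":0,"gripper":0},
    {"tx":0,"ty":-0.02,"tz":-0.04,"wx":0,"wy":0,"wz":0,"gripper":0},
    {"tx":0,"ty":-0.02,"tz":-0.04,"wx":0,"wy":0,"wz":0,"gripper":0},
    {"tx":0,"ty":-0.01,"tz":-0.02,"wx":0,"wy":0,"wz":0,"gripper":0},
    {"tx":0,"ty":0,"tz":0,"wx":0,"wy":0,"wz":0,"gripper":0}
  ]
}}

```text
clock: 1.4
ee_pos: [0.1341, -0.4291, 0.5314]
ee_rot: [0.989, 0.151, 0.0, 0.002]
force: [0.6, 0.9, -0.2]
finger_gap: 0.5
```

{"method": "play_rows", "body": {
  "rows": [
    {"tx":0.0587,"ty":-0.0039,"tz":0,"wx":0,"wy":0,"wz":-0.131,"gripper":0},
    {"tx":0.0587,"ty":-0.0039,"tz":0,"wx":0,"wy":0,"wz":-0.131,"gripper":0},
    {"tx":0.0587,"ty":-0.0039,"tz":0,"wx":0,"wy":0,"wz":-0.131,"gripper":0},
    {"tx":0.0587,"ty":-0.0039,"tz":0,"wx":0,"wy":0,"wz":-0.131,"gripper":0},
    {"tx":0.0587,"ty":-0.0039,"tz":0,"wx":0,"wy":0,"wz":-0.131,"gripper":0},
    {"tx":0.0587,"ty":-0.0039,"tz":0,"wx":0,"wy":0,"wz":-0.131,"gripper":0},
    {"tx":0.0587,"ty":-0.0039,"tz":0,"wx":0,"wy":0,"wz":-0.131,"gripper":0},
    {"tx":0.0587,"ty":-0.0039,"tz":0,"wx":0,"wy":0,"wz":-0.131,"gripper":0},
    {"tx":0.0587,"ty":-0.0039,"tz":0,"wx":0,"wy":0,"wz":-0.131,"gripper":0},
    {"tx":0.0587,"ty":-0.0039,"tz":0,"wx":0,"wy":0,"wz":-0.131,"gripper":0}
  ]
}}

```text
clock: 2.65
ee_pos: [0.4501, 0.0205, 0.5268]
ee_rot: [0.691, 0.723, -0.001, -0.002]
force: [1.1, -0.4, 0.8]
finger_gap: 0.504
```

```bash
cat >> h.py <<'E'
def pose():
    s=env.observe();return s,np.array(s['ee_pos']),Rot.from_quat(s['ee_rot'])
def wray(u,v,p,R,K,M):
    a=np.array([u-K[0,2],v-K[1,2]]);r=np.hypot(*a);th=r/K[0,0]
    d=np.array([*(a/max(r,1e-9)*np.sin(th)),np.cos(th)])
    return p+R.apply(M[:3,3]),R.apply(M[:3,:3]@d)
def wproj(X,p,R,K,M):
    c=M[:3,:3].T@(R.inv().apply(np.asarray(X)-p)-M[:3,3]);th=np.arccos(c[2]/np.linalg.norm(c));e=c[:2]/np.hypot(*c[:2])
    return K[:2,2]+e*th*K[0,0]
E
python3 - <<'E'
from h import *
s,p,R=pose();print(p,R.as_matrix().round(3).tolist(),s['joint_pos'].round(3),s['clock'])
im,d=env.get_image('wrist');cv2.imwrite('pics/w1.png',im[:,:,::-1]);np.savez('w1.npz',im=im,d=d,p=p,q=R.as_quat())
P=env.camera_params('wrist');K=np.array(P['K']);M=np.array(P['mount'])
for X in ([.4435,.1085,.16],[.4435,.1085,.068],[.525,-.157,.04]): print(wproj(X,p,R,K,M).round(1))
E
```

```text
[0.45012841 0.0204881  0.52676954] [[-0.046, 0.999, -0.004], [0.999, 0.046, 0.0], [0.0, -0.004, -1.0]] [-0.03   0.058  0.63   0.     2.458 -0.076] 2.65
[321.7 104.5]
[322.  105.8]
[351.8 225. ]
```

View pics/w1.png

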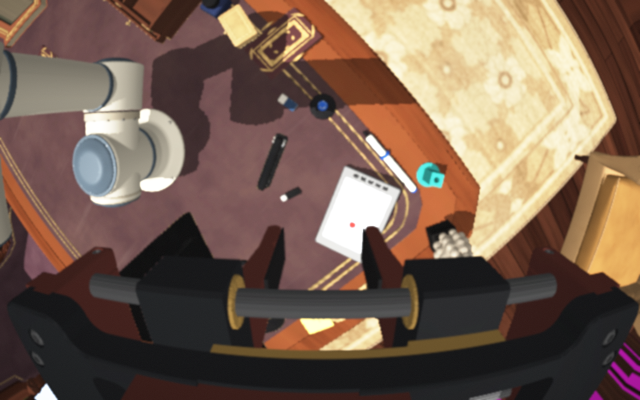

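```bash
python3 - <<'E'
from h import *
np.set_printoptions(precision=4,suppress=True)
A=np.load('w1.npz');im=A['im'];p=A['p'];R=Rot.from_quat(A['q']);P=env.camera_params('wrist');K=np.array(P['K']);M=np.array(P['mount'])
h=cv2.cvtColor(im,cv2.COLOR_RGB2HSV)
def bl(m,roi):
    x0,y0,x1,y1=roi;k,l,st,c=cv2.connectedComponentsWithStats(m[y0:y1,x0:x1])
    return [(c[i]+[x0,y0],st[i,4]) for i in range(1,k) if st[i,4]>3]
def pl(u,v,n,c):
    o,d=wray(u,v,p,R,K,M);return o+d*((c-o)@n/(d@n))
for c,a in bl(cv2.inRange(h,(100,120,70),(128,255,255)),(295,85,345,125)): print('blue',c,a,pl(*c,np.array([0,0,1.]),np.array([0,0,.16])))
n=np.array([-.2946,.0942,.951]);c0=np.array([.5277,-.1396,.038])
m=cv2.inRange(h,(0,100,80),(10,255,255))|cv2.inRange(h,(168,100,80),(180,255,255))
for c,a in bl(m,(335,210,370,240)): print('red',c,a,pl(*c,n,c0))
# wrist depth plane of screen (depth along optical axis)
v,u=np.nonzero((im.min(2)>170)&(im.max(2).astype(int)-im.min(2)<40));k=(u>315)&(u<400)&(v>165)&(v<262)
Q=[]
f=M[:3,:3]
for a,b in zip(u[k],v[k]):
    D=A['d'][b,a]
    if D<=0: continue
    o,d=wray(a,b,p,R,K,M);Q.append(o+d*D/(d@R.apply(f[:,2])))
Q=np.array(Q);c=np.median(Q,0)
for _ in range(5):
    nn=np.linalg.svd(Q-c,full_matrices=False)[2][2];nn*=np.sign(nn[2]);r=(Q-c)@nn;Q=Q[abs(r)<max(.003,2*r.std())];c=Q.mean(0)
print(len(Q),c,nn,np.degrees(np.arccos(nn[2])),'az',np.degrees(np.arctan2(-nn[1],-nn[0])))
print('offset of the two planes at dot',(np.array([.525,-.157,.04])-c)@nn,(np.array([.525,-.157,.04])-c0)@n)
a=cv2.resize(im[90:270,270:430,::-1],None,fx=4,fy=3.3,interpolation=2);cv2.imwrite('pics/c3.png',a)
E
```

```text
blue [322.0526 105.3263] 95 [0.4441 0.1071 0.16  ]
red [351.8667 224.5333] 15 [ 0.5251 -0.1563  0.0389]
4181 [ 0.5302 -0.1247  0.0423] [ 0.835  -0.5088  0.2095] 77.90972446498454 az 148.64576283580777
offset of the two planes at dot 0.011615626228943703 0.0010583399999999792
```

View pics/c3.png

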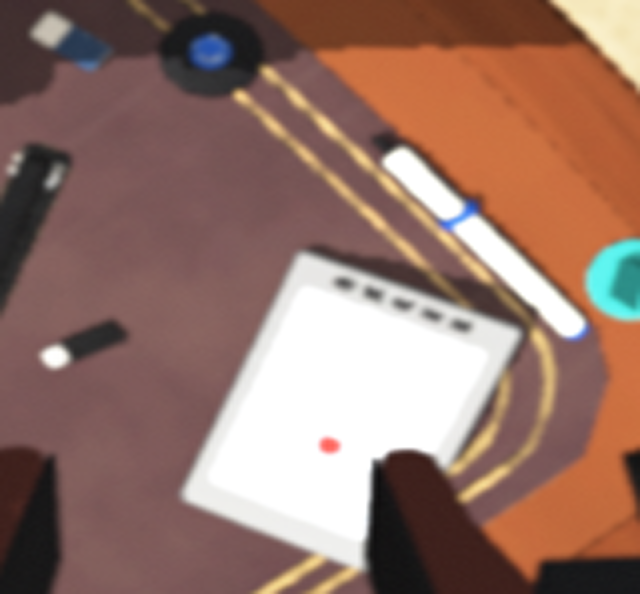

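{"method": "play_rows", "body": {
  "rows": [
    {"tx":0.044,"ty":-0.0012,"tz":0.02,"wx":0,"wy":0,"wz":0,"gripper":0},
    {"tx":0.0437,"ty":-0.0012,"tz":0.04,"wx":0,"wy":0,"wz":0,"gripper":0},
    {"tx":0,"ty":0,"tz":0.04,"wx":0,"wy":0,"wz":-0.131,"gripper":0},
    {"tx":0,"ty":0,"tz":0.04,"wx":0,"wy":0,"wz":-0.131,"gripper":0},
    {"tx":0,"ty":0,"tz":0.04,"wx":0,"wy":0,"wz":-0.131,"gripper":0},
    {"tx":0,"ty":0,"tz":0.04,"wx":0,"wy":0,"wz":-0.131,"gripper":0},
    {"tx":0,"ty":0,"tz":0.04,"wx":0,"wy":0,"wz":0,"gripper":0},
    {"tx":0,"ty":0,"tz":0.04,"wx":0,"wy":0,"wz":0,"gripper":0},
    {"tx":0,"ty":0,"tz":0.007,"wx":0,"wy":0,"wz":0,"gripper":0},
    {"tx":0,"ty":0,"tz":0,"wx":0,"wy":0,"wz":0,"gripper":0}
  ]
}}

```text
clock: 3.95
ee_pos: [0.4426, 0.1059, 0.2223]
ee_rot: [0.482, 0.876, -0.0, -0.0]
force: [-0.1, -0.4, -0.3]
finger_gap: 0.502
```

```bash
cat > w.py <<'E'
from h import *
import sys
np.set_printoptions(precision=4,suppress=True)
s,p,R=pose();print(p,R.as_matrix().round(3).tolist(),s['joint_pos'].round(3),s['clock'],s['force'],s['finger_gap'])
n=sys.argv[1]
im,d=env.get_image('wrist');cv2.imwrite(f'pics/{n}.png',im[:,:,::-1]);np.savez(f'{n}.npz',im=im,d=d,p=p,q=R.as_quat())
P=env.camera_params('wrist');K=np.array(P['K']);M=np.array(P['mount'])
for X in ([.4437,.108,.16],[.525,-.157,.04]): print(wproj(X,p,R,K,M).round(1))
E
python3 w.py w2
```

```text
[0.4426 0.1059 0.2223] [[-0.536, 0.844, -0.001], [0.844, 0.536, -0.0], [0.0, -0.001, -1.0]] [ 0.16  -0.291  1.547  0.     1.886 -0.406] 3.95 [-0.0774 -0.3981 -0.2789] 0.5022414208806532
[324.5 200.3]
[276.6 342.9]
```

View pics/w2.png

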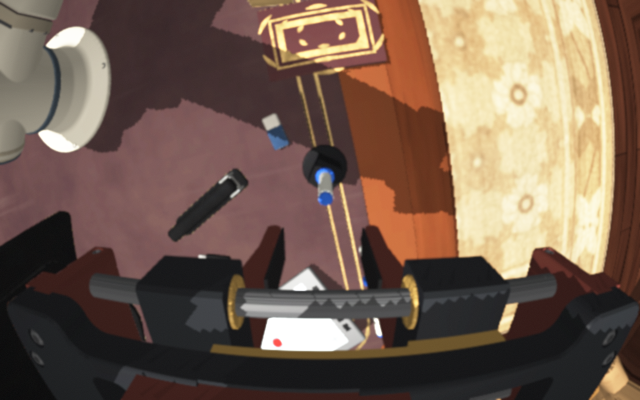

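{"method": "play_rows", "body": {
  "rows": [
    {"tx":0.0012,"ty":0.002,"tz":0.01,"wx":0,"wy":0,"wz":0,"gripper":0},
    {"tx":0,"ty":0,"tz":0.02,"wx":0,"wy":0,"wz":0,"gripper":0},
    {"tx":0,"ty":0,"tz":0.02,"wx":0,"wy":0,"wz":0,"gripper":0},
    {"tx":0,"ty":0,"tz":0.02,"wx":0,"wy":0,"wz":0,"gripper":0},
    {"tx":0,"ty":0,"tz":0.02,"wx":0,"wy":0,"wz":0,"gripper":0},
    {"tx":0,"ty":0,"tz":0.02,"wx":0,"wy":0,"wz":0,"gripper":0},
    {"tx":0,"ty":0,"tz":0.013,"wx":0,"wy":0,"wz":0,"gripper":0},
    {"tx":0,"ty":0,"tz":0,"wx":0,"wy":0,"wz":0,"gripper":0},
    {"tx":0,"ty":0,"tz":0,"wx":0,"wy":0,"wz":0,"gripper":0},
    {"tx":0,"ty":0,"tz":0,"wx":0,"wy":0,"wz":0,"gripper":0}
  ]
}}

```text
clock: 5.25
ee_pos: [0.4443, 0.1083, 0.1005]
ee_rot: [0.482, 0.876, 0.001, 0.001]
force: [-0.8, 1.2, 0.0]
finger_gap: 0.506
```

```bash
python3 w.py w3; python3 - <<'E'
from h import *
im,d=env.get_image('scene');cv2.imwrite('pics/s3.png',cv2.resize(im[200:320,250:400,::-1],None,fx=4,fy=4,interpolation=2))
im=cv2.imread('pics/w3.png');cv2.imwrite('pics/w3c.png',cv2.resize(im[150:330,230:420],None,fx=4,fy=3.3))
E
```

```text
[0.4443 0.1083 0.1005] [[-0.536, 0.844, 0.002], [0.844, 0.536, 0.0], [-0.001, 0.002, -1.0]] [ 0.165 -0.3    1.77   0.     1.67  -0.401] 5.25 [-0.8172  1.2045  0.0085] 0.5058817538350201
[320.4 275.6]
[263.4 403.5]
```

View pics/w3c.png

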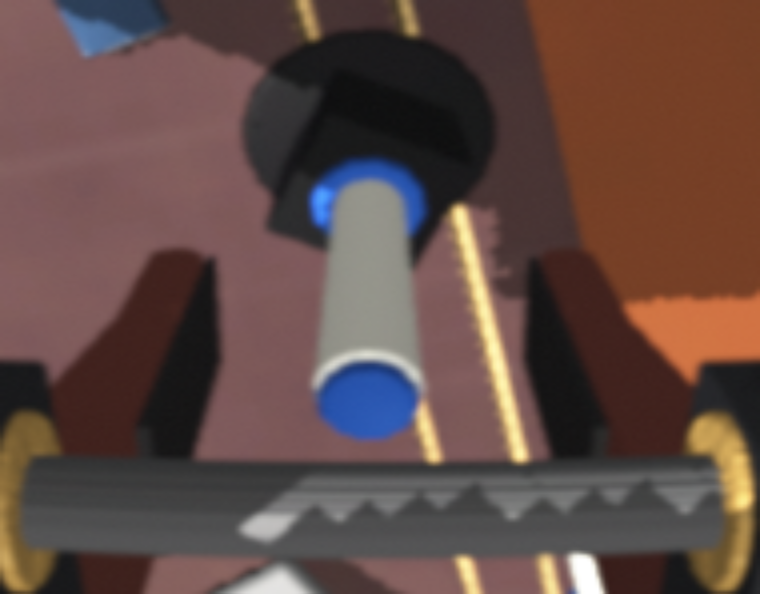

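View pics/s3.png

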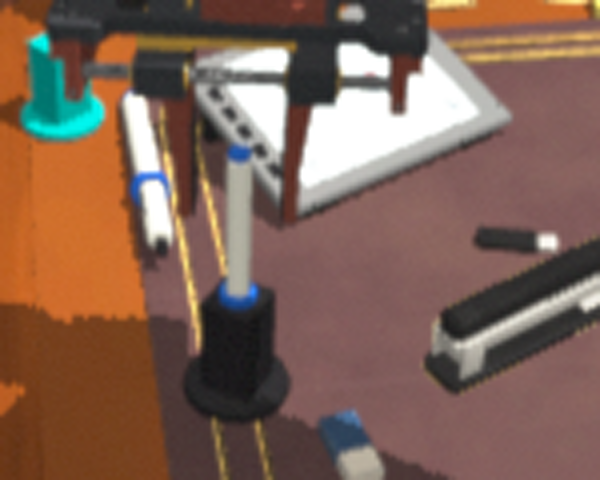

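{"method": "play_rows", "body": {
  "rows": [
    {"tx":0.001,"ty":0,"tz":0.001,"wx":0,"wy":0,"wz":0,"gripper":-0.3},
    {"tx":0,"ty":0,"tz":0,"wx":0,"wy":0,"wz":0,"gripper":-0.5},
    {"tx":0,"ty":0,"tz":0,"wx":0,"wy":0,"wz":0,"gripper":-0.6},
    {"tx":0,"ty":0,"tz":0,"wx":0,"wy":0,"wz":0,"gripper":-0.7},
    {"tx":0,"ty":0,"tz":0,"wx":0,"wy":0,"wz":0,"gripper":-0.8},
    {"tx":0,"ty":0,"tz":0,"wx":0,"wy":0,"wz":0,"gripper":-0.9},
    {"tx":0,"ty":0,"tz":0,"wx":0,"wy":0,"wz":0,"gripper":-1},
    {"tx":0,"ty":0,"tz":0,"wx":0,"wy":0,"wz":0,"gripper":-1},
    {"tx":0,"ty":0,"tz":0,"wx":0,"wy":0,"wz":0,"gripper":-1},
    {"tx":0,"ty":0,"tz":0,"wx":0,"wy":0,"wz":0,"gripper":-1}
  ],
  "squeeze": 16
}}

```text
clock: 6.6
ee_pos: [0.4432, 0.109, 0.0985]
ee_rot: [0.482, 0.876, -0.0, -0.0]
force: [0.4, 0.6, 0.7]
finger_gap: 0.146
```

{"method": "play_rows", "body": {
  "rows": [
    {"tx":0,"ty":0,"tz":-0.006,"wx":0,"wy":0,"wz":0,"gripper":-1},
    {"tx":0,"ty":0,"tz":-0.012,"wx":0,"wy":0,"wz":0,"gripper":-1},
    {"tx":0,"ty":0,"tz":-0.016,"wx":0,"wy":0,"wz":0,"gripper":-1},
    {"tx":0,"ty":0,"tz":-0.018,"wx":0,"wy":0,"wz":0,"gripper":-1},
    {"tx":0,"ty":0,"tz":-0.018,"wx":0,"wy":0,"wz":0,"gripper":-1},
    {"tx":0,"ty":0,"tz":-0.018,"wx":0,"wy":0,"wz":0,"gripper":-1},
    {"tx":0,"ty":0,"tz":-0.018,"wx":0,"wy":0,"wz":0,"gripper":-1},
    {"tx":0,"ty":0,"tz":-0.014,"wx":0,"wy":0,"wz":0,"gripper":-1},
    {"tx":0,"ty":0,"tz":0,"wx":0,"wy":0,"wz":0,"gripper":-1},
    {"tx":0,"ty":0,"tz":0,"wx":0,"wy":0,"wz":0,"gripper":-1}
  ]
}}

```text
clock: 7.85
ee_pos: [0.4431, 0.109, 0.2179]
ee_rot: [0.482, 0.876, -0.0, -0.0]
force: [1.1, -0.1, -0.5]
finger_gap: 0.143
```

```bash
python3 w.py w4; python3 - <<'E'
from h import *
im,d=env.get_image('scene');np.savez('s4.npz',im=im,d=d);cv2.imwrite('pics/s4.png',cv2.resize(im[140:320,250:400,::-1],None,fx=4,fy=3.3,interpolation=2))
E
```

```text
[0.4431 0.109  0.2179] [[-0.536, 0.844, -0.001], [0.844, 0.536, -0.0], [0.0, -0.001, -1.0]] [ 0.167 -0.289  1.554  0.     1.878 -0.399] 7.85 [ 1.0513 -0.0853 -0.4626] 0.1425213319201404
[322.  204.5]
[275.  345.7]
```

View pics/w4.png

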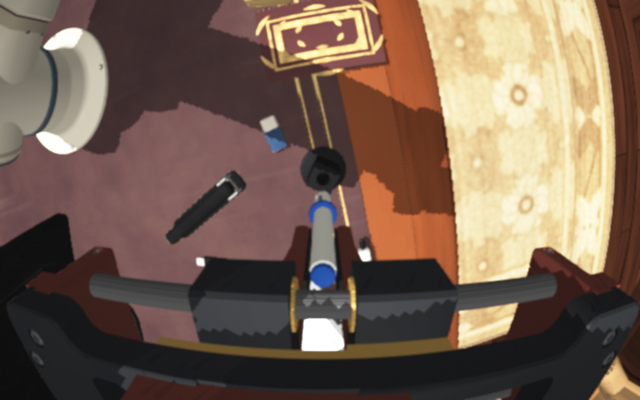

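View pics/s4.png

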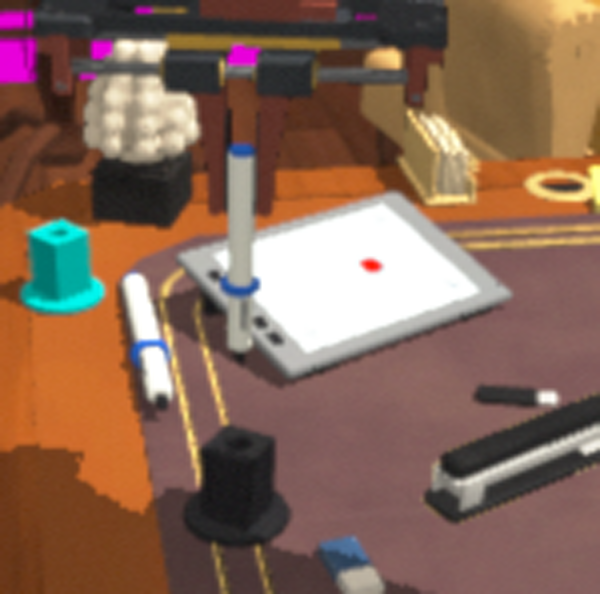

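```bash
python3 - <<'E'
from h import *
np.set_printoptions(precision=4,suppress=True)
A=np.load('w4.npz');im=A['im'];p=A['p'];R=Rot.from_quat(A['q']);P=env.camera_params('wrist');K=np.array(P['K']);M=np.array(P['mount'])
I=Rot.identity();z=np.zeros(3)
def tz(u,v,zz):
    o,d=wray(u,v,z,I,K,M);return o+d*(zz-o[2])/d[2]
h=cv2.cvtColor(im,cv2.COLOR_RGB2HSV);m=cv2.inRange(h,(100,120,60),(128,255,255))
k,l,st,c=cv2.connectedComponentsWithStats(m[190:300,295:350])
for i in range(1,k):
    if st[i,4]>4: print(c[i]+[295,190],st[i]+[295,190,0,0,0])
print('cap',tz(322,274,-.0615),'predicted px for pen at x=0',[wproj([0,0,q],z,I,K,M).round(1) for q in(-.0615,.0275,.0305,.0885)])
cv2.imwrite('pics/w4c.png',cv2.resize(im[180:300,270:380,::-1],None,fx=5,fy=5,interpolation=2))
# scene: pen axis
S=np.load('s4.npz')['im'];h=cv2.cvtColor(S,cv2.COLOR_RGB2HSV);m=cv2.inRange(h,(105,130,80),(125,255,255))
k,l,st,c=cv2.connectedComponentsWithStats(m[170:260,295:325])
for i in range(1,k):
    if st[i,4]>4: print('scene',c[i]+[295,170],st[i]+[295,170,0,0,0])
for q in(-.0595,.0305,.0885): print(proj('scene',p+R.apply([0,0,q])))
E
```

```text
[322.4934 208.9432] [309 201  28  21 229]
[322.6991 275.3745] [309 264  28  24 462]
cap [ 0.0021  0.0002 -0.0615] predicted px for pen at x=0 [array([321.6, 277.9]), array([321.9, 215.2]), array([321.9, 213.8]), array([322. , 193.5])]
scene [309.8333 184.9444] [307 184   7   3  18]
scene [309.15 226.85] [305 225   9   4  20]
[310.4015 185.2594]
[309.9708 226.0335]
[309.7193 249.8481]
```

View pics/w4c.png

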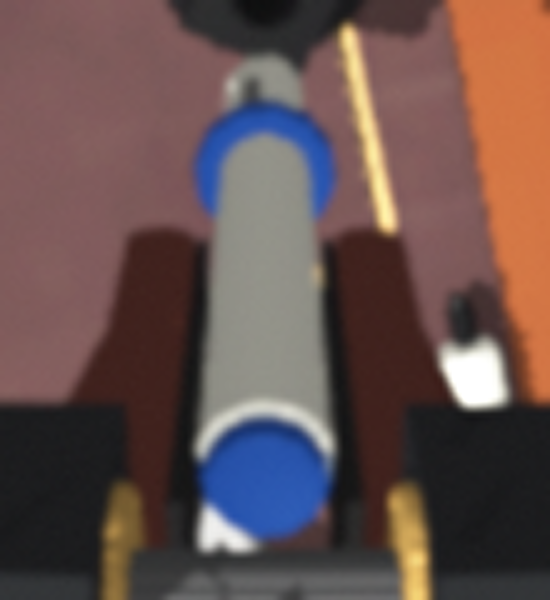

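{"method": "play_rows", "body": {
  "rows": [
    {"tx":-0.02,"ty":-0.008,"tz":0,"wx":0,"wy":0,"wz":0,"gripper":-1},
    {"tx":-0.04,"ty":-0.0162,"tz":0,"wx":0,"wy":0,"wz":0,"gripper":-1},
    {"tx":-0.04,"ty":-0.0162,"tz":0,"wx":0,"wy":0,"wz":0,"gripper":-1},
    {"tx":-0.04,"ty":-0.0162,"tz":0,"wx":0,"wy":0,"wz":0,"gripper":-1},
    {"tx":-0.04,"ty":-0.0162,"tz":0,"wx":-0.05,"wy":-0.06,"wz":0,"gripper":-1},
    {"tx":-0.04,"ty":-0.0162,"tz":0,"wx":-0.05,"wy":-0.06,"wz":0,"gripper":-1},
    {"tx":-0.02,"ty":-0.008,"tz":0,"wx":-0.05,"wy":-0.06,"wz":0,"gripper":-1},
    {"tx":0,"ty":0,"tz":0,"wx":-0.0515,"wy":-0.061,"wz":0,"gripper":-1},
    {"tx":0,"ty":0,"tz":0,"wx":0,"wy":0,"wz":0,"gripper":-1},
    {"tx":0,"ty":0,"tz":0,"wx":0,"wy":0,"wz":0,"gripper":-1}
  ]
}}

```text
clock: 9.2
ee_pos: [0.4898, -0.1453, 0.2215]
ee_rot: [0.476, 0.866, 0.03, 0.153]
force: [-0.3, -0.1, -0.7]
finger_gap: 0.144
```

```bash
python3 w.py w5; python3 - <<'E'
from h import *
im,d=env.get_image('scene');np.savez('s5.npz',im=im,d=d);cv2.imwrite('pics/s5.png',cv2.resize(im[140:260,280:430,::-1],None,fx=5,fy=5,interpolation=2))
s,p,R=pose()
n=np.array([-.2944,.094,.9511]);dot=np.array([.525,-.157,.0393])
print('tgt err world',dot+n*.1185-p,'tool',R.inv().apply(dot+n*.1185-p).round(4),'z angle',np.degrees(np.arccos(-R.as_matrix()[:,2]@n)),'n in tool',R.inv().apply(-n).round(4))
E
```

```text
[ 0.4898 -0.1453  0.2215] [[-0.501, 0.814, 0.293], [0.833, 0.546, -0.093], [-0.236, 0.197, -0.952]] [-0.369 -0.46   1.709  0.019  1.581 -0.932] 9.2 [-0.3475 -0.1027 -0.6963] 0.1437037700925769
[437. -94.]
[310.9 160.8]
tgt err world [-6.67810306e-05 -5.60257163e-04 -6.95568145e-02] tool [ 0.016  -0.0141  0.0662] z angle nan n in tool [-1.3e-03  5.0e-04  1.0e+00]<stdin>:5: RuntimeWarning: invalid value encountered in arccos
```

View pics/w5.png

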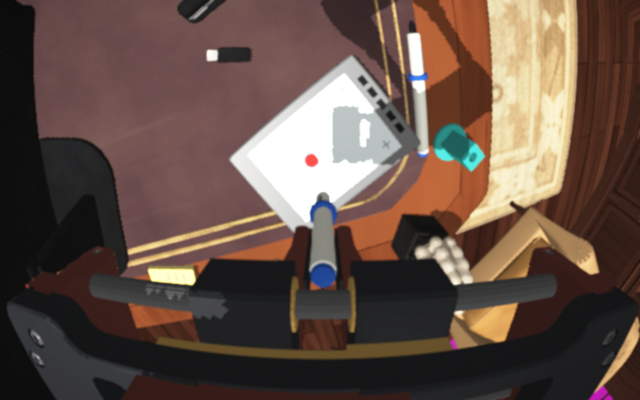

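View pics/s5.png

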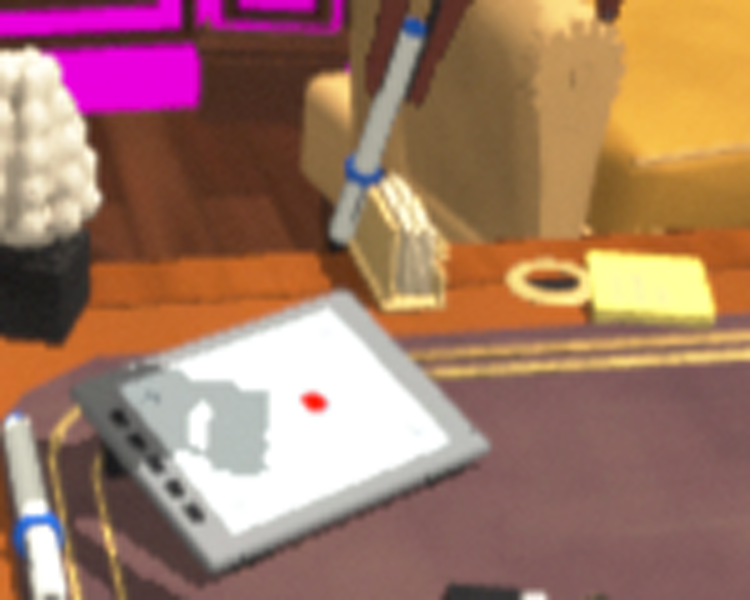

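{"method": "play_rows", "body": {
  "rows": [
    {"tx":0.0075,"ty":-0.007,"tz":0.01,"wx":0,"wy":0,"wz":0,"gripper":-1},
    {"tx":0.0075,"ty":-0.0071,"tz":0.02,"wx":0,"wy":0,"wz":0,"gripper":-1},
    {"tx":0,"ty":0,"tz":0.02,"wx":0,"wy":0,"wz":0,"gripper":-1},
    {"tx":0,"ty":0,"tz":0.016,"wx":0,"wy":0,"wz":0,"gripper":-1},
    {"tx":0,"ty":0,"tz":0.01,"wx":0,"wy":0,"wz":0,"gripper":-1},
    {"tx":0,"ty":0,"tz":0.008,"wx":0,"wy":0,"wz":0,"gripper":-1},
    {"tx":0,"ty":0,"tz":0,"wx":0,"wy":0,"wz":0,"gripper":-1},
    {"tx":0,"ty":0,"tz":0,"wx":0,"wy":0,"wz":0,"gripper":-1},
    {"tx":0,"ty":0,"tz":0,"wx":0,"wy":0,"wz":0,"gripper":-1},
    {"tx":0,"ty":0,"tz":0,"wx":0,"wy":0,"wz":0,"gripper":-1}
  ]
}}

```text
clock: 10.55
ee_pos: [0.4958, -0.1487, 0.136]
ee_rot: [0.476, 0.866, 0.03, 0.154]
force: [-0.6, 0.0, -1.1]
finger_gap: 0.144
```

```bash
cat > chk.py <<'E'
from h import *
import sys
n_=sys.argv[1]
np.set_printoptions(precision=4,suppress=True)
im,d=env.get_image('scene');a=cv2.resize(im[160:250,310:390,::-1],None,fx=6,fy=6,interpolation=2)
im2,d=env.get_image('wrist');b=cv2.resize(im2[150:290,270:370,::-1],None,fx=4,fy=540/140,interpolation=2)
im3,d=env.get_image('top');c=cv2.resize(im3[185:240,295:360,::-1],None,fx=400/65*.9,fy=6)
H=540;ims=[cv2.copyMakeBorder(x,0,H-x.shape[0],0,0,0) for x in(a,b)];o=np.hstack(ims);cv2.imwrite(f'pics/{n_}.png',o[:, :800] if o.shape[1]>800 else o)
cv2.imwrite(f'pics/{n_}t.png',c)
s,p,R=pose()
n=np.array([-.2944,.094,.9511]);dot=np.array([.525,-.157,.0393])
e=dot+n*.0885-p
print(s['clock'],p,'to zero-compression contact, tool',R.inv().apply(e).round(4),'n in tool',R.inv().apply(-n).round(4),'force',s['force'],'along n',s['force']@n,s['finger_gap'])
nib=p+R.apply([.001,0,.0885]);print('nib px scene',proj('scene',nib),'dot',proj('scene',dot),'top',proj('top',dot))
E
python3 chk.py k6
```

```text
10.7 [ 0.4957 -0.1486  0.1357] to zero-compression contact, tool [0.0012 0.0002 0.0126] n in tool [ 0.0001 -0.0003  1.    ] force [ 0.6464 -0.0627 -1.2602] along n -1.3947681697610945 0.14095011754180256
nib px scene [343.7776 217.2544] dot [342.5787 220.3616] top [326.3194 212.6059]
```

View pics/k6.png

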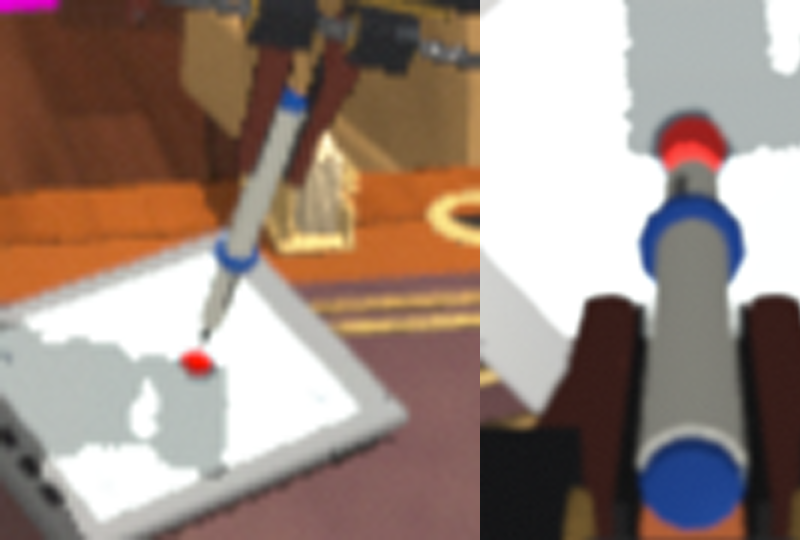

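View pics/k6t.png

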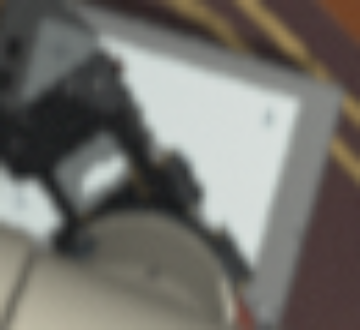

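{"method": "play_rows", "body": {
  "rows": [
    {"tx":0,"ty":0,"tz":0.004,"wx":0,"wy":0,"wz":0,"gripper":-1},
    {"tx":0,"ty":0,"tz":0.004,"wx":0,"wy":0,"wz":0,"gripper":-1},
    {"tx":0,"ty":0,"tz":0.002,"wx":0,"wy":0,"wz":0,"gripper":-1},
    {"tx":0,"ty":0,"tz":0.002,"wx":0,"wy":0,"wz":0,"gripper":-1},
    {"tx":0,"ty":0,"tz":0.001,"wx":0,"wy":0,"wz":0,"gripper":-1},
    {"tx":0,"ty":0,"tz":0.001,"wx":0,"wy":0,"wz":0,"gripper":-1},
    {"tx":0,"ty":0,"tz":0.001,"wx":0,"wy":0,"wz":0,"gripper":-1},
    {"tx":0,"ty":0,"tz":0,"wx":0,"wy":0,"wz":0,"gripper":-1},
    {"tx":0,"ty":0,"tz":0,"wx":0,"wy":0,"wz":0,"gripper":-1},
    {"tx":0,"ty":0,"tz":0,"wx":0,"wy":0,"wz":0,"gripper":-1}
  ]
}}

```text
clock: 11.95
ee_pos: [0.5001, -0.1501, 0.1213]
ee_rot: [0.476, 0.866, 0.03, 0.154]
force: [-1.1, 0.4, -0.3]
finger_gap: 0.14
```

```bash
sed -i "s/^nib=.*/f=[]\nfor i in range(6):\n    env.get_image('top');f.append(env.observe()['force']@n)\nprint('f',np.round(f,2),np.mean(f))\nP=env.camera_params('wrist');K=np.array(P['K']);M=np.array(P['mount']);h=cv2.cvtColor(im2,cv2.COLOR_RGB2HSV);m=(cv2.inRange(h,(0,120,60),(10,255,255))|cv2.inRange(h,(168,120,60),(180,255,255)))[160:215,300:345];v,u=np.nonzero(m);print('red',u.mean()+300,v.mean()+160,u.min()+300,u.max()+300,v.min()+160,v.max()+160,'dot pred',wproj(dot,p,R,K,M),'x0 at that depth',wproj([0,0,(dot-p)@R.as_matrix()[:,2]],np.zeros(3),Rot.identity(),K,M))\n&/" chk.py; python3 chk.py k7
```

```text
12.1 [ 0.5001 -0.15    0.1213] to zero-compression contact, tool [ 0.0012  0.0003 -0.0025] n in tool [-0.0001 -0.0002  1.    ] force [-0.2763 -0.2232  0.8064] along n 0.8272973717853701 0.14293403949123454
f [ 0.29  0.99  0.8   0.97  0.77 -0.22] 0.6000840222576389
red 322.7521367521368 188.97435897435898 314 331 184 195 dot pred [322.3106 193.1423] x0 at that depth [322.0483 194.3719]
nib px scene [342.4371 220.9522] dot [342.5787 220.3616] top [326.3194 212.6059]
```

View pics/k7.png

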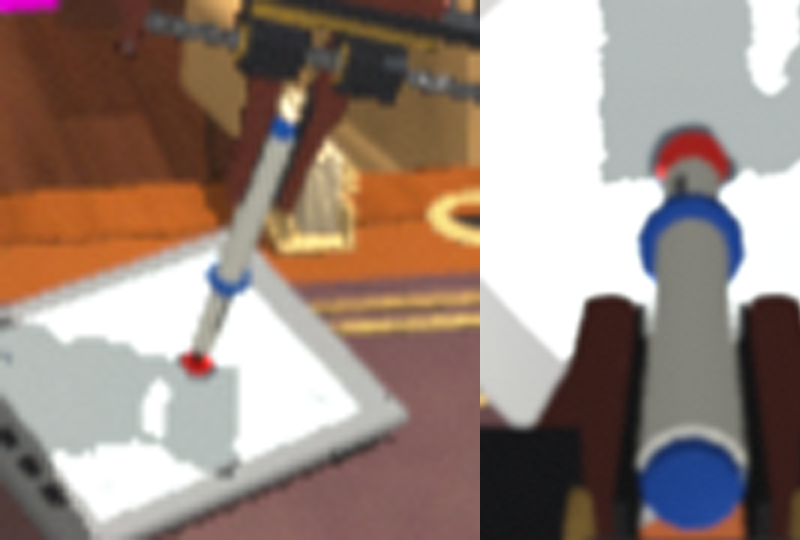

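{"method": "play_rows", "body": {
  "rows": [
    {"tx":0,"ty":0,"tz":0.001,"wx":0,"wy":0,"wz":0,"gripper":-1},
    {"tx":0,"ty":0,"tz":0.001,"wx":0,"wy":0,"wz":0,"gripper":-1},
    {"tx":0,"ty":0,"tz":0.001,"wx":0,"wy":0,"wz":0,"gripper":-1},
    {"tx":0,"ty":0,"tz":0.0007,"wx":0,"wy":0,"wz":0,"gripper":-1},
    {"tx":0,"ty":0,"tz":0,"wx":0,"wy":0,"wz":0,"gripper":-1},
    {"tx":0,"ty":0,"tz":0,"wx":0,"wy":0,"wz":0,"gripper":-1},
    {"tx":0,"ty":0,"tz":0,"wx":0,"wy":0,"wz":0,"gripper":-1},
    {"tx":0,"ty":0,"tz":0,"wx":0,"wy":0,"wz":0,"gripper":-1},
    {"tx":0,"ty":0,"tz":0,"wx":0,"wy":0,"wz":0,"gripper":-1},
    {"tx":0,"ty":0,"tz":0,"wx":0,"wy":0,"wz":0,"gripper":-1}
  ]
}}

```text
clock: 13.65
ee_pos: [0.5012, -0.1504, 0.1177]
ee_rot: [0.476, 0.866, 0.03, 0.154]
force: [-0.8, -0.1, 1.3]
finger_gap: 0.143
```

```bash
sed -i 's/range(6)/range(14)/' chk.py; python3 chk.py k8
```

```text
13.8 [ 0.5012 -0.1504  0.1177] to zero-compression contact, tool [ 0.0011  0.0003 -0.0063] n in tool [-0.0002 -0.0002  1.    ] force [-0.526   0.2767  1.6659] along n 1.765353660006317 0.13901349837124055
f [1.7  2.25 2.48 3.05 1.95 1.93 3.2  1.38 3.37 1.57 2.42 3.38 2.18 2.87] 2.409687783208965
red 322.96190476190475 189.7047619047619 314 331 185 196 dot pred [322.3056 194.2473] x0 at that depth [322.0442 195.4585]
nib px scene [342.1047 221.8576] dot [342.5787 220.3616] top [326.3194 212.6059]
```

View pics/k8.png

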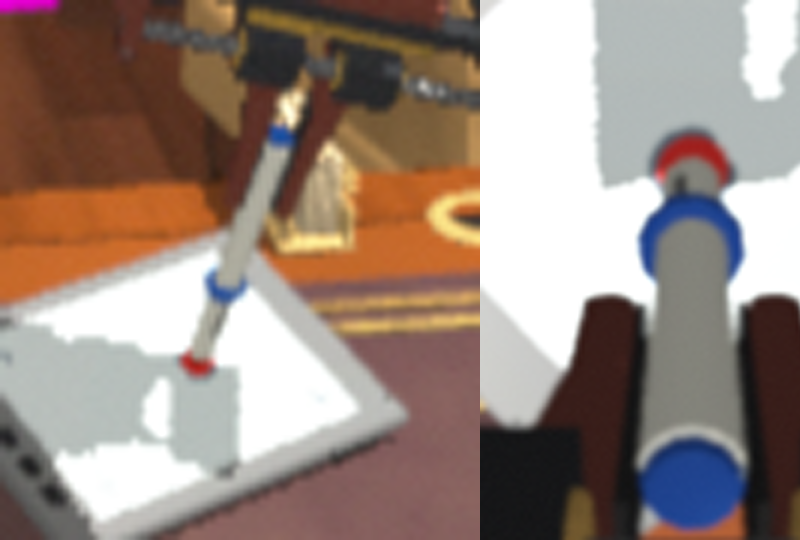

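```bash
python3 -c "
from station import env
print(env.sign_off())"
```

```text
the job is handed in; nothing more can be done
None
```

I took the smaller pen out of the black stand and handed the job in at about 14.5 s, still holding it with its nib pressed on the red dot. I gripped its bare barrel with a 16 N squeeze, lifted it 120 mm and tilted it to the screen's 18° slope.

**Last checks:**
- **Press force:** the mean along the screen normal was 2.4 N. With the pen's weight of about 0.5 N added back, that is roughly 2.9 N on the nib. Single readings varied by about ±1 N.
- **Spring travel:** force rose about 0.49 N per mm, which matches the nib spring. The nib is pushed in about 6 mm, short of its 10 mm stop, and the pen did not slip noticeably.
- **Position and angle:** the scene and wrist pictures both show the nib on the dot, about 1 mm from its centre. The tool axis is within 0.1° of the measured screen normal. The pen's own tilt in the jaws I could only judge from pictures, at under about 1°.

**Checks that disagreed:**
- **Height above the screen:** while hovering, a rough pixel estimate put the nib about 17 mm above the screen, against 12.6 mm by calculation. The force readings at contact supported the calculated figure.
- **Pen across the jaws:** estimates of where the pen sat differed by 1–3 mm between cameras. I allowed for about 1 mm.

**Other things on the desk:** the larger pen, which stood loose at the start, was lying on the desk by 2.65 s. The arm had not come near it, so it seems to have fallen by itself. I did not touch any of the listed bystanders and none looked moved in the pictures, but I did not measure them again at the end.

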